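# Seat and lock the burr head in a coffee grinder

### The job

Put the coffee grinder back together: take the burr head by its orange fin out of the wooden stand, lower it into the grinder's collar and turn it under light pressure until its key drops into the hidden drive slot and its flange sits flush on the collar. Then turn it clockwise (seen from above) until the fin lines up with the two red lock marks, let go and back away. Do not force it at any time, and leave the coffee jar, the mug and the tin where they stand.

Things in the scene. Friction and masses are not known exactly. Their poses are not given: they have to be found in the camera images.
- burr_fin (a point): Middle of the loose burr head's orange grip fin: 36 mm long (x), 12 thick (y), 44 tall (z up). The head (0.15 to 0.31 kg, 94 mm tall) carries below the fin a black round flange 60 mm across: its top is 22 mm, its underside 32 mm below this point. Fin, key and white lines on the flange all lie along x; the head is the same after half a turn.
- burr_tip (a point): Lower end of the burr head, on its axis, 72 mm below burr_fin; same axes. From it up: flat steel key 22 mm long (x), 8 thick (y), 12 tall; round shaft 25 mm across, tapered at its lower edge, from 12 to 40 mm; flange underside at 40 mm.
- stand: Fixed wooden stand, 46 mm high, 72 mm across at the foot, 60 at the top; origin under its middle. At the start the head's shaft hangs loosely in its round upright hole, flange on its top.
- collar (a point): Centre of the bore's mouth, at the top of the fixed grinder's steel collar, 100 mm above the worktop; z up, the dial is on the -x side. Upright bore 27.5 mm wide; collar 88 mm across, on a black round housing 148 mm across, 53 high. Home: flange on the collar, burr_tip 40 mm below this point. Pushing on the grinder with over 35 N counts as forcing.
- drive_top (a point): Top of the turning drive in the bore, on its axis, 30 mm below the mouth; axes are the grinder's, not the slot's. A straight slot 9.5 mm wide, 12 deep crosses it. Its direction is not measured: at the start anywhere from 0.45 rad clockwise to 0.35 anticlockwise (from above) of this x axis. Key off the slot: head rides here, flange 10 mm high; within about 0.06 rad it can sink.
- lock_mark: Two red marks on the collar, 38 mm either side of the bore, in one line through its centre (the origin). x runs along them, 1.0 rad clockwise of the collar's x; the fin lies along it, either way round, when locked. The drive is stiff: about 0.12 N m turns it, so light pressure does not; with the key in, it turns with the head, to a hard stop 0.2 rad past the marks.
- coffee_jar: Bystander: clip-top glass jar half full of coffee, 122x99x182 mm, loose, origin under its middle; not to be moved.
- cream_mug: Bystander: cream mug, 78x109x101 mm, loose, origin under its middle; not to be moved.
- tin: Bystander: small green food tin, 57 mm across, 72 mm high, loose, origin under its middle; not to be moved.
Mind the look-alikes: they are no part of the job. What is shaped like the part that bears burr_fin but yellow is not meant.

How it is judged:
By the outcome, as a careful person would: the job done as asked, in the order asked, and still so for the second after the job is handed in, with the robot touching nothing.
It also fails if it takes over 61 s, if anything falls off the work surface, if the arm or the gripper's body presses on something with over 40 N, if the wrist force passes 120 N, or if a joint passes its speed limit or range.

### The arm

A 6-joint arm with a two-finger parallel gripper is mounted at the origin on a cart in front of the work surface, level with it; the furniture and walls round the work are solid. World frame = base frame: x ahead of the robot, y to its left, z up, the work surface at z = 0. Lengths are in m, angles in rad, forces in N, time in s.
With the tool pointing down it reaches from about 0.375 to 0.925 m from the base axis. Payload 5.7 kg.
Tool frame: the origin (TCP) lies midway between the tips of the shut fingers; the grasp point (between the pads) lies 19 mm behind it; z points along the fingers, y is the line along which they close (so a half turn about z gives the same grasp; the last joint's range is limited). The gripper opens to 85 mm and grips with 20 to 120 N. Pads are 22 mm wide; open, the fingers measure 114 mm over their backs; the gripper's body (76 mm by 85 mm) begins 54 mm behind the grasp point. The pads swing forward as they close: fully open they stand 13 mm farther back than shut.
Start: joints at [1.129, 0.359, 1.51, -0, 1.272, -0.115], TCP at [0.193, 0.568, 0.231] pointing down, gripper open.
Joint ranges: [-2.97, 2.97], [-1.01, 2.36], [0.21, 2.38], [-0.96, 4.11], [0.2, 2.71], [-2.98, 2.98]. Speed limits (rad/s): [2.39, 2.39, 3.14, 3.14, 3.14, 3.14].

### API

Orientations are given as [roll, pitch, yaw] about the fixed x, y, z axes, in that order (R = Rz(yaw) Ry(pitch) Rx(roll)).
In Python, from workcell import env, viewer, finder gives the robot as it stands.
- The arm moves only by the shell command python3 -m inch 'ROWS' [FORCE]. ROWS is JSON, a list of rows, each a list of 7 numbers: the shift along the tool's x, y, z in mm, then the turn, a rotation vector about the tool's x, y, z in degrees, then the gripper command: -1 is shut, 1 is fully open, values between are in proportion. A call has 1 to 12 rows; each row shifts and turns the commanded pose from where the row before left it, along the tool's axes as they then stand; what a row does not reach is not made up. A row lasts 1/8 s, in which the tool goes at most 62.5 mm and 10.7 degrees, less where a joint would pass 70% of its speed; a pose out of reach is approached as far as the arm can. A call is refused whole if a number of a shift passes 62.5 or a number of a turn 10.7, either way. A call with a gripper value outside its range is refused whole. The fingers move at their own pace and stop on an object; FORCE is the grip in N (left out, the last holds). Time passes only in rows, so rows that do not move let the fingers close. It gives the time, the measured TCP pose, the force, the opening and the grip force at its end, in the units of the state.
- env.get_obs(): the state, without advancing time (a new reading comes with each control period).
- viewer.snapshot(name): name is "scene" or "top" or "wrist"; returns (picture, depth): 384x512x3 uint8, red, green, blue; 384x512 float32, m along the optical axis (not along the pixel's ray), 0 where there is no reading.
- viewer.calibration(name): a dict with "fx", "fy", "cx", "cy" (pixels), "R" (3x3) and "t" (3): a world point X has camera coordinates R X + t. Camera axes: x right, y down, z forward; pixel columns grow to the right and rows downward; lengths in m; the calibration is good to about 2 mm. A picture is of the moment at which its call begins: read the wrist's pose just before it. calibration takes no time and is no camera call; for the wrist camera it gives the pose at the moment of the call.
- env.finish_job(): hands the job in; it is judged then, once.
Trained networks look in the newest picture that a camera, given by its name, has taken for a name from the list of things; names that differ only in an ending like _2 or _b are one class to them, and where a whole thing is asked for, a point or a joint stands for the part that bears it (a point fixed in the world has none). Each returns a list of dicts, best first, with "score" (0 to 1); they miss things now and then, are a little off and sometimes report something else, mostly with a low value. They report only what shows in the picture. A call takes as long as a camera call. They do not tell look-alikes from the thing itself.
- finder.trace(camera, thing): "mask" (384x512 bool, what is visible of it).
- finder.tip_of(camera, thing): "xyz" ([x, y, z] in m, in world coordinates, good to about 4 mm: a listed point, or the origin of a listed thing).
The state is a dict: "t": time; "q": joint angles; "qvel": joint speeds; "joint_efforts": joint torques, N m; "eef_pos": TCP position; "orientation": TCP orientation; "force": force on the tool from outside, world axes, zero at the start; "torque": the same for the moment, N m; "finger_gap": opening from 0.0 (shut) to 1.0 (fully open); "grasp_force": force on a finger pad.
Only numpy, scipy, OpenCV 4.12 (cv2) and the standard library are available. Lean on these libraries where they do the work, as an engineer would, in place of code of your own. Each camera call takes 0.05 s, during which the arm holds its last target. There are 200 camera calls.

## Working session

There is one attempt and no reset: what is moved stays moved. The work goes in short steps, Python scripts to look and compute and a shell command to move; the robot and the scene stay as the last step left them, time stands still between calls to the robot, and variables do not carry over. Pictures are saved under pics/ and viewed, at most 10 in all, crops included, and the job is handed in when it is done.

```bash
ls; mkdir -p pics
cat > h.py <<'E'
from workcell import env, viewer, finder
import numpy as np, cv2
def save(im,n): cv2.imwrite('pics/'+n,cv2.cvtColor(im,cv2.COLOR_RGB2BGR))
def world(cam,u,v,d,c=None):
    c=c or viewer.calibration(cam); p=np.stack([(u-c['cx'])/c['fx']*d,(v-c['cy'])/c['fy']*d,d],-1)
    return (p-c['t'])@np.array(c['R'])
E
python3 - <<'E'
from h import *
ims=[]
for c in ('scene','top'):
    im,d=viewer.snapshot(c); ims.append(im)
    for th in ('burr_fin','stand','collar','lock_mark','coffee_jar','cream_mug','tin'):
        print(c,th,[(round(r['score'],2),np.round(r['xyz'],3).tolist()) for r in finder.tip_of(c,th)[:3]])
save(cv2.resize(np.hstack(ims),(800,300)),'a.png')
o=env.get_obs();print(o['t'],o['eef_pos'],o['orientation'],o['force'])
E
```

```text
pics
scene burr_fin [(0.93, [0.403, -0.217, 0.07]), (0.72, [0.59, -0.369, 0.068]), (0.56, [0.5, -0.269, 0.076])]
scene stand [(0.86, [0.499, -0.275, 0.003])]
scene collar [(0.6, [0.513, 0.134, 0.102]), (0.28, [0.517, 0.139, 0.067])]
scene lock_mark [(0.47, [0.774, 0.113, -0.001])]
scene coffee_jar [(0.93, [0.775, 0.111, 0.002])]
scene cream_mug [(0.81, [0.715, -0.057, 0.0]), (0.57, [0.501, -0.273, 0.003])]
scene tin [(0.73, [0.67, -0.286, 0.0])]
top burr_fin [(0.96, [0.503, -0.271, 0.079]), (0.88, [0.4, -0.218, 0.071]), (0.64, [0.59, -0.365, 0.072])]
top stand []
top collar [(0.15, [0.505, -0.272, 0.077])]
top lock_mark [(0.34, [0.518, 0.135, 0.072])]
top coffee_jar [(0.69, [0.779, 0.105, -0.001]), (0.6, [0.504, -0.271, 0.078])]
top cream_mug [(0.66, [0.715, -0.061, 0.005])]
top tin [(0.92, [0.673, -0.287, 0.005])]
0.8 [0.19261953 0.56819487 0.23126382] [-3.14145655e+00  1.31358131e-05  2.81479374e+00] [-0.6963027   0.79397402 -0.10386017]
```

View pics/a.png

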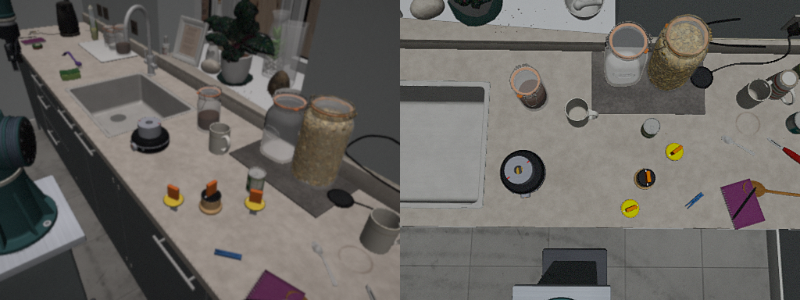

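The left half is the scene view and the right half the top view. The head with the black flange stands in the wooden stand at about (648,178), and the two yellow look-alikes are at (674,152) and (629,208). The grinder is at (522,172). Next I'll measure the fin, collar and marks.

Run:
```python
from h import *
im,d=viewer.snapshot('top'); c=viewer.calibration('top')
hsv=cv2.cvtColor(im,cv2.COLOR_RGB2HSV); K=[]
def proj(p):
    q=np.array(c['R'])@p+c['t']; return c['fx']*q[0]/q[2]+c['cx'],c['fy']*q[1]/q[2]+c['cy']
vv,uu=np.mgrid[:384,:512]; W=world('top',uu,vv,d,c)
def ax(m,z):
    p=W[m]; p=p[np.abs(p[:,2]-z)<.012]; 
    if len(p)<4: print('few',len(p));return
    mu=p.mean(0); w,v=np.linalg.eigh(np.cov(p[:,:2].T)); print(len(p),mu.round(4),'ang',np.arctan2(v[1,1],v[0,1]).round(3),np.ptp(p,axis=0).round(3),w)
near=lambda x,y,r:np.hypot(W[...,0]-x,W[...,1]-y)<r
m=near(.503,-.271,.03)&(hsv[...,0]<16)&(hsv[...,1]>170)&(hsv[...,2]>110)
ax(m,.1)
g=near(.515,.135,.05)&(abs(W[...,2]-.1)<.006); p=W[g]; print('collar pts',len(p),p.mean(0),p.min(0),p.max(0))
(e,r)=cv2.minEnclosingCircle(p[:,:2].astype(np.float32)); print(e,r)
red=g&(hsv[...,1]>120)&((hsv[...,0]<8)|(hsv[...,0]>165)); ax(red,.1); print(W[red].round(3))
crops=[]
for x,y,z in((.503,-.271,.08),(.515,.135,.1)):
    u,v=map(int,proj(np.array([x,y,z])));print(u,v,d[v,u]);crops.append(cv2.resize(im[v-32:v+32,u-32:u+32],(400,400),interpolation=2))
save(np.hstack(crops),'b.png')
```

```text
8 [ 0.5041 -0.2679  0.1   ] ang 3.055 [0.024 0.01  0.004] [8.93124901e-06 8.83746515e-05]
collar pts 916 [0.51640607 0.13535218 0.10105713] [0.47363457 0.09203747 0.0945129 ] [0.55971098 0.18013674 0.10597792]
(0.5170178413391113, 0.13600388169288635) 0.04423310235142708
10 [0.5174 0.1356 0.1018] ang 2.275 [0.055 0.066 0.006] [1.18432106e-06 1.70140290e-03]
[[0.545 0.105 0.102]
 [0.545 0.102 0.102]
 [0.542 0.107 0.105]
 [0.542 0.105 0.102]
 [0.54  0.11  0.098]
 [0.495 0.164 0.099]
 [0.493 0.166 0.102]
 [0.493 0.163 0.102]
 [0.49  0.168 0.101]
 [0.49  0.165 0.104]]
316 225 1.0732416
151 218 1.1043123
```

View pics/b.png

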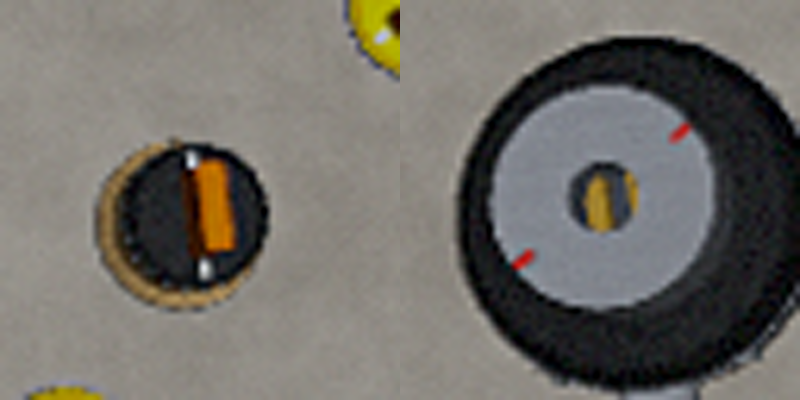

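The fin leans slightly towards +y, the collar centre is near (0.517, 0.136), and the marks lie at -0.867 rad in world. That puts collar x at about 0.13 rad. I'll go over the grinder with the wrist camera first, since it's on the way.

```bash
cat >> h.py <<'E'
def delta(pos,yaw):
    "tool-frame shift mm and turn about tool z deg to reach pos,yaw (tool down)"
    o=env.get_obs(); r,p,y=o['orientation']; d=np.array(pos)-o['eef_pos']
    from scipy.spatial.transform import Rotation as R
    s=R.from_euler('xyz',[r,p,y]).inv().apply(d)*1e3
    t=(R.from_euler('xyz',[r,p,y]).inv()*R.from_euler('xyz',[np.pi,0,yaw])).as_rotvec(degrees=True)
    print('t',round(o['t'],2),'pos',o['eef_pos'].round(4),'rpy',np.round([r,p,y],4),'shift',s.round(1),'turn',t.round(2),'F',np.round(o['force'],1),'T',np.round(o['torque'],2),'gap',o['finger_gap'],'gf',o['grasp_force'])
E
python3 -m inch '[[-41,-32,-4,0,0,0,1],[-41,-32,-4,0,0,0,1],[-41,-32,-4,0,0,0,1],[-41,-32,-4,0,0,0,1],[-41,-32,-4,0,0,0,1],[-41,-32,-4,0,0,0,1],[-41,-32,-4,0,0,0,1],[-41,-32,-4,0,0,0,1],[-41,-32,-4,0,0,0,1],[-41,-32,-4,0,0,0,1],[0,0,0,0,0,0,1]]'
python3 - <<'E'
from h import *
delta([.515,.135,.28],3.25)
c=viewer.calibration('wrist'); im,d=viewer.snapshot('wrist'); save(im,'c.png')
print(-np.array(c['R']).T@c['t'], np.array(c['R'])[2])
print([(round(r['score'],2),np.round(r['xyz'],4).tolist()) for t in ('collar','drive_top','lock_mark') for r in finder.tip_of('wrist',t)[:2]])
E
```

```text
t: 2.22
eef_pos: [0.4805, 0.1308, 0.2718]
orientation: [-3.142, 0.002, 2.81]
force: [-0.6, 0.3, 0.3]
finger_gap: 1.001
grasp_force: 0.0
t 2.23 pos [0.4805 0.1308 0.2718] rpy [-3.1415e+00  2.2000e-03  2.8103e+00] shift [-31.3  15.2  -8.2] turn [ -0.03   0.12 -25.19] F [-0.6  0.3  0.3] T [0.01 0.02 0.04] gap 1.0005843078251482 gf 0.0
[0.40251604 0.15890565 0.41312308] [ 0.30429476 -0.10384529 -0.94690066]
[(0.94, [0.5162, 0.1345, 0.1004]), (0.95, [0.5184, 0.1359, 0.0733])]
```

View pics/c.png

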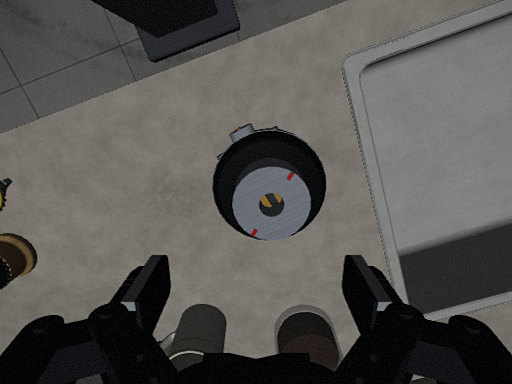

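The grinder is at (270,190), with the bore and brass drive visible at (271,204). I'll measure the collar circle, the marks and the slot from this picture.

Run:
```python
from h import *
from scipy.optimize import least_squares
c=viewer.calibration('wrist'); im,d=viewer.snapshot('wrist')
R=np.array(c['R']);C=-R.T@c['t']
vv,uu=np.mgrid[:384,:512]; W=world('wrist',uu,vv,d,c)
hsv=cv2.cvtColor(im,cv2.COLOR_RGB2HSV)
def onz(u,v,z):
    r=np.stack([(u-c['cx'])/c['fx'],(v-c['cy'])/c['fy'],np.ones_like(u)*1.],-1)@R
    return C+r*((z-C[2])/r[...,2])[...,None]
g=(np.hypot(W[...,0]-.517,W[...,1]-.135)<.055)&(abs(W[...,2]-.1)<.008)
print(g.sum(),'z',np.median(W[g][:,2]))
cs,_=cv2.findContours(g.astype(np.uint8),cv2.RETR_EXTERNAL,cv2.CHAIN_APPROX_NONE)
k=max(cs,key=len)[:,0].astype(float); p=onz(k[:,0],k[:,1],.1)[:,:2]
f=least_squares(lambda q:np.hypot(*(p-q[:2]).T)-q[2],[.517,.135,.044],loss='soft_l1',f_scale=.001); print('collar',f.x)
red=g&(hsv[...,1]>110)&((hsv[...,0]<8)|(hsv[...,0]>165))
P=onz(uu[red],vv[red],.1)[:,:2]; a=P[P[:,1]<.135].mean(0); b=P[P[:,1]>.135].mean(0)
print('marks',a,b,(a+b)/2,np.hypot(*(a-b)),np.arctan2(*(b-a)[::-1])-np.pi)
# rectified view of drive plane
n=400; s=.036/n
X=f.x[0]+(n/2-np.mgrid[:n,:n][0])*s; Y=f.x[1]+(n/2-np.mgrid[:n,:n][1])*s
q=np.stack([X,Y,np.full_like(X,.07)],-1)@R.T+c['t']
r=cv2.remap(im,(c['fx']*q[...,0]/q[...,2]+c['cx']).astype(np.float32),(c['fy']*q[...,1]/q[...,2]+c['cy']).astype(np.float32),2)
save(np.hstack([r,cv2.resize(im[150:250,220:320],(400,400),interpolation=2)]),'d.png')
```

```text
4196 z 0.09888039105472857
collar [0.51686586 0.13716672 0.04317913]
marks [0.5432044 0.1079482] [0.49312415 0.16657344] [0.51816427 0.13726082] 0.07710350559540553 -0.8638436612254203
```

View pics/d.png

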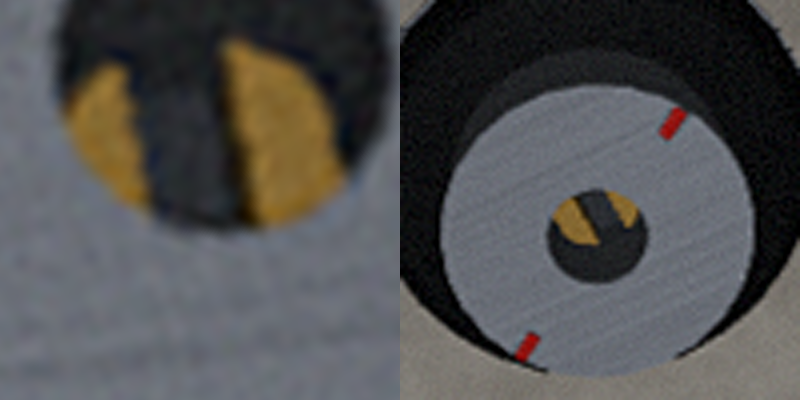

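The rectified drive view on the left shows the slot running from (175,60) to (200,215), so it points at about +0.165 rad in world. The collar is at (0.517, 0.1367) and the marks at -0.865 rad. Now to the burr head.

```bash
python3 -m inch '[[-19,-46,9,0,0,0,1],[-19,-46,9,0,0,0,1],[-19,-46,9,0,0,0,1],[-19,-46,9,0,0,0,1],[-19,-46,9,0,0,0,1],[-19,-46,9,0,0,0,1],[-19,-46,9,0,0,0,1],[-19,-46,9,0,0,0,1],[0,0,0,0,0,-8.2,1],[0,0,0,0,0,-8.2,1],[0,0,0,0,0,-8.2,1],[0,0,0,0,0,0,1]]'
cat > look.py <<'E'
from h import *
c=viewer.calibration('wrist'); im,d=viewer.snapshot('wrist')
R=np.array(c['R']);C=-R.T@c['t']
vv,uu=np.mgrid[:384,:512]; W=world('wrist',uu,vv,d,c)
hsv=cv2.cvtColor(im,cv2.COLOR_RGB2HSV)
E
python3 - <<'E'
from look import *
delta([.504,-.27,.2],3.24); save(im,'e.png')
print([(round(r['score'],2),np.round(r['xyz'],4).tolist()) for t in ('burr_fin','stand') for r in finder.tip_of('wrist',t)[:3]])
m=(np.hypot(W[...,0]-.504,W[...,1]+.27)<.035)&(hsv[...,0]<16)&(hsv[...,1]>150)
def rep(n,m):
    p=W[m]
    if len(p)<5: return print(n,len(p))
    (cx,cy),wh,_=cv2.minAreaRect(p[:,:2].astype(np.float32)); w,v=np.linalg.eigh(np.cov(p[:,:2].T))
    print(n,len(p),p.mean(0).round(4),'rect',round(cx,4),round(cy,4),np.round(wh,4),'ang',np.arctan(v[1,1]/v[0,1]).round(3))
print('maxz',W[m][:,2].max())
rep('top face',m&(abs(W[...,2]-.1)<.004)); rep('all',m)
fl=(np.hypot(W[...,0]-.504,W[...,1]+.27)<.04)&(abs(W[...,2]-.056)<.005)
e=cv2.minEnclosingCircle(W[fl][:,:2].astype(np.float32));print('flange',e)
wh=fl&(hsv[...,2]>150)&(hsv[...,1]<60); rep('white',wh)
E
```

```text
t: 3.98
eef_pos: [0.5043, -0.2625, 0.1993]
orientation: [3.141, -0.0, -3.039]
force: [-0.5, 0.4, -0.2]
finger_gap: 0.999
grasp_force: 0.0
t 4.03 pos [ 0.5043 -0.2626  0.1993] rpy [ 3.1415e+00 -1.0000e-04 -3.0403e+00] shift [ 1.  -7.3 -0.7] turn [ 0.01 -0.01  0.16] F [-0.1 -0.5 -0.1] T [-0.07 -0.    0.  ] gap 0.9989413211262513 gf 0.0
[(0.95, [0.5897, -0.3663, 0.0735]), (0.68, [0.5021, -0.2746, 0.077]), (0.57, [0.4011, -0.2224, 0.0722])]
maxz 0.2868193791722341
top face 530 [ 0.5006 -0.2709  0.0983] rect 0.5014 -0.2711 [0.0347 0.0112] ang 0.108
all 1175 [ 0.4966 -0.2741  0.1593] rect 0.4986 -0.2734 [0.0608 0.054 ] ang -1.449
flange ((0.5015661120414734, -0.27108803391456604), 0.030959641560912132)
white 17 [ 0.4794 -0.2731  0.0553] rect 0.4794 -0.273 [0.0052 0.002 ] ang 0.043
```

View pics/e.png

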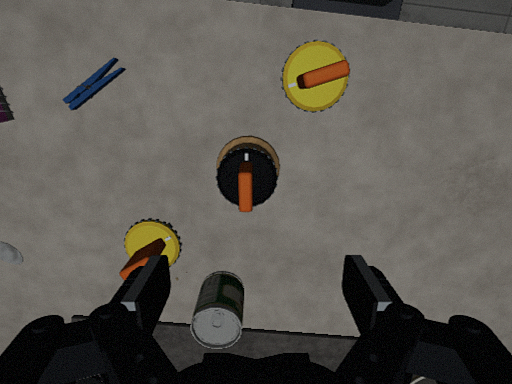

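The black-flanged head is at (246,180) and the yellow look-alikes at (316,75) and (150,245). The fin is at (0.5015, -0.2711) at angle 0.108. I'll descend and grip.

```bash
python3 -m inch '[[3.6,-8.3,0,0,0,-0.4,1],[0,0,34,0,0,0,1],[0,0,34,0,0,0,1],[0,0,34,0,0,0,1],[0,0,34,0,0,0,1],[0,0,0,0,0,0,1],[0,0,0,0,0,0,-0.2],[0,0,0,0,0,0,-1],[0,0,0,0,0,0,-1],[0,0,0,0,0,0,-1],[0,0,0,0,0,0,-1],[0,0,0,0,0,0,-1]]' 50; python3 -c "
from h import *
delta([.5015,-.2711,.063],3.25)"
```

```text
t: 5.62
eef_pos: [0.5016, -0.2728, 0.064]
orientation: [-3.141, 0.001, -3.032]
force: [-1.3, -0.3, 5.8]
finger_gap: 0.131
grasp_force: 50.5
t 5.62 pos [ 0.5016 -0.2728  0.064 ] rpy [-3.1406e+00  6.0000e-04 -3.0320e+00] shift [-0.1  1.7  1. ] turn [-0.06  0.04  0.07] F [-1.3 -0.3  5.8] T [-0.04  0.15 -0.02] gap 0.1305008809579908 gf 50.497371554374695
```

```bash
python3 -m inch '[[0,0,-10,0,0,0,-1],[0,0,-20,0,0,0,-1],[0,0,-32,0,0,0,-1],[0,0,-38,0,0,0,-1],[0,0,-38,0,0,0,-1],[0,0,0,0,0,0,-1],[0,0,0,0,0,0,-1]]'
python3 - <<'E'
from h import *
o=env.get_obs()
delta([.5174,.1366,.205],np.pi+.165)
E
```

```text
t: 6.5
eef_pos: [0.5005, -0.2718, 0.2005]
orientation: [3.141, -0.001, -3.032]
force: [0.0, -0.1, -2.5]
finger_gap: 0.133
grasp_force: 49.6
t 6.5 pos [ 0.5005 -0.2718  0.2005] rpy [ 3.1406e+00 -1.2000e-03 -3.0320e+00] shift [-61.4 404.1  -4.1] turn [ 0.06 -0.07 -3.18] F [ 0.  -0.1 -2.5] T [ 0.02  0.05 -0.  ] gap 0.13292408551125817 gf 49.586952924728394
```

```bash
python3 -m inch '[[-3,24,-1,0,0,0,-1],[-7,45,-1,0,0,0,-1],[-7,45,-1,0,0,0,-1],[-7,45,-1,0,0,0,-1],[-7,45,0,0,0,0,-1],[-7,45,0,0,0,0,-1],[-7,45,0,0,0,-1,-1],[-7,45,0,0,0,-1,-1],[-7,45,0,0,0,-1,-1],[-2,20,0,0,0,0,-1],[0,0,0,0,0,0,-1]]'
python3 - <<'E'
from look import *
delta([.5174,.1366,.205],np.pi+.165)
t=[(n,round(r['score'],2),np.round(r['xyz'],4).tolist()) for t in ('burr_fin','burr_tip','collar') for n in('wrist',) for r in finder.tip_of('wrist',t)[:2]];print(t)
vs=[im]
for k in('scene','top'):
    i2,d2=viewer.snapshot(k)
    print(k,[(t,round(r['score'],2),np.round(r['xyz'],4).tolist()) for t in ('burr_fin','burr_tip','collar') for r in finder.tip_of(k,t)[:3]])
cs=viewer.calibration('scene'); i2,d2=viewer.snapshot('scene')
q=np.array(cs['R'])@[.517,.137,.15]+cs['t']; u,v=int(cs['fx']*q[0]/q[2]+cs['cx']),int(cs['fy']*q[1]/q[2]+cs['cy'])
crop=cv2.resize(i2[v-48:v+48,u-48:u+48],(384,384),interpolation=2)
save(cv2.resize(np.hstack([im,crop]),(800,343)),'f.png')
E
```

```text
t: 7.88
eef_pos: [0.5122, 0.1379, 0.2039]
orientation: [3.141, -0.003, -2.977]
force: [-0.5, -0.2, -1.8]
finger_gap: 0.132
grasp_force: 49.6
t 7.92 pos [0.5126 0.1368 0.2041] rpy [-3.1415e+00 -3.0000e-03 -2.9775e+00] shift [-4.7 -0.9 -0.9] turn [-0.01 -0.17 -0.05] F [-0.2  0.9 -2.1] T [-0.07  0.03  0.06] gap 0.13424683651457295 gf 49.61075842380524
[('wrist', 0.92, [0.5153, 0.1343, 0.2162]), ('wrist', 0.45, [0.7145, -0.0604, 0.0038])]
scene [('burr_fin', 0.94, [0.4045, -0.2166, 0.0737]), ('burr_fin', 0.8, [0.5133, 0.1371, 0.2173]), ('burr_fin', 0.69, [0.5897, -0.3695, 0.0687]), ('burr_tip', 0.92, [0.5926, -0.3651, -0.0035]), ('burr_tip', 0.73, [0.5135, 0.1347, 0.1411]), ('burr_tip', 0.64, [0.4028, -0.22, 0.0006]), ('collar', 0.72, [0.5164, 0.1349, 0.0989])]
top [('burr_fin', 0.67, [0.5875, -0.3639, 0.0745]), ('burr_fin', 0.64, [0.5174, 0.1341, 0.2203]), ('burr_fin', 0.59, [0.4002, -0.2174, 0.069])]
```

View pics/f.png

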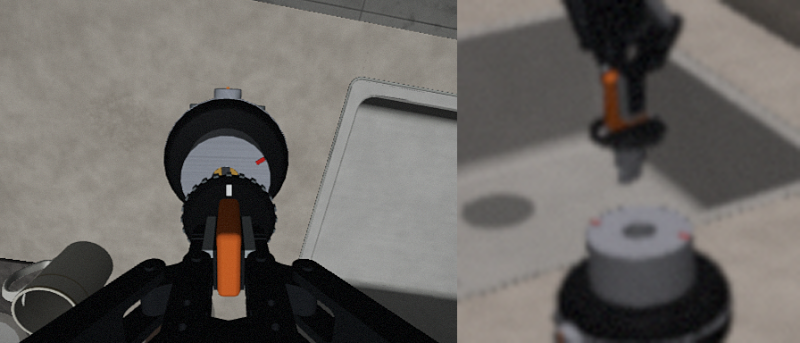

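The head is held upright by the fin, with the collar just ahead of and below it in the wrist view (225,165). I'll now measure the head axis and the collar in one wrist picture.

Run:
```python
from look import *
from scipy.optimize import least_squares
delta([.5174,.1366,.205],np.pi+.165)
B=np.hypot(W[...,0]-.514,W[...,1]-.136)
m=(B<.04)&(hsv[...,0]<16)&(hsv[...,1]>150)
for z in(.24,):
    p=W[m&(abs(W[...,2]-z)<.005)]; (cx,cy),wh,_=cv2.minAreaRect(p[:,:2].astype(np.float32)); w,v=np.linalg.eigh(np.cov(p[:,:2].T))
    print('fin top',len(p),np.median(p[:,2]),cx,cy,wh,np.arctan(v[1,1]/v[0,1]))
def circ(mask,z,r0,keep):
    cs,_=cv2.findContours(mask.astype(np.uint8),cv2.RETR_EXTERNAL,cv2.CHAIN_APPROX_NONE)
    k=max(cs,key=len)[:,0]; p=W[k[:,1],k[:,0]]; p=p[keep(p)][:,:2]
    f=least_squares(lambda q:np.hypot(*(p-q[:2]).T)-r0,[.515,.136],loss='soft_l1',f_scale=.0007); print(len(p),f.x,np.abs(f.fun).mean())
fl=(B<.045)&(abs(W[...,2]-.196)<.006); print('flange z',np.median(W[fl][:,2])); circ(fl,.196,.03,lambda p:p[:,0]<.51)
P=W[fl]; print('ext',P.min(0),P.max(0))
wh=fl&(hsv[...,2]>150)&(hsv[...,1]<60);print('white',W[wh].mean(0))
co=(np.hypot(W[...,0]-.517,W[...,1]-.136)<.055)&(abs(W[...,2]-.1)<.008); print('collar'); circ(co,.1,.044,lambda p:p[:,0]<.51)
```

```text
t 8.57 pos [0.5144 0.1357 0.2053] rpy [-3.1415  0.     -2.98  ] shift [-3.1  0.4  0.3] turn [-0.   0.  -0.2] F [ 0.  -0.6 -2.4] T [-0.05  0.01  0.06] gap 0.13237787508063914 gf 49.61243033409119
fin top 1966 0.2395591728974144 0.5125486254692078 0.1391800343990326 (0.035266343504190445, 0.026582732796669006) 0.17047892103988155
flange z 0.19554291436972548
232 [0.51515133 0.13676777] 0.004994674204357693
ext [0.48350736 0.10618434 0.19001457] [0.53511575 0.16769376 0.20185019]
white [0.49220778 0.13342881 0.19680174]
collar
154 [0.51924104 0.1367922 ] 0.005398042120460996
```

Run:
```python
from look import *
from scipy.optimize import least_squares
delta([.5174,.1366,.205],np.pi+.165)
def circ(n,P,c0,r0,amax):
    v=P[:,:2]-c0; a=np.arctan2(v[:,1],-v[:,0]); r=np.hypot(*v.T); b=np.floor(a/.06).astype(int)
    p=np.array([P[b==k][np.argsort(r[b==k])[-3:],:2].mean(0) for k in set(b) if abs(k*.06)<amax and (b==k).sum()>5])
    f=least_squares(lambda q:np.hypot(*(p-q[:2]).T)-q[2],[*c0,r0],loss='soft_l1',f_scale=.0007)
    g=least_squares(lambda q:np.hypot(*(p-q[:2]).T)-r0,c0,loss='soft_l1',f_scale=.0007); print(n,len(p),f.x.round(4),g.x.round(4),np.abs(g.fun).mean().round(5))
fl=(np.hypot(W[...,0]-.514,W[...,1]-.136)<.036)&(abs(W[...,2]-.196)<.005); circ('flange',W[fl],np.array([.514,.136]),.03,1.4)
co=(np.hypot(W[...,0]-.517,W[...,1]-.136)<.05)&(abs(W[...,2]-.1)<.006); circ('collar',W[co],np.array([.517,.1365]),.044,1.0)
m=(hsv[...,0]<16)&(hsv[...,1]>190)&(hsv[...,2]>150)&(abs(W[...,2]-.2395)<.004)&(np.hypot(W[...,0]-.514,W[...,1]-.136)<.03)
_,l,s,_=cv2.connectedComponentsWithStats(m.astype(np.uint8)); p=W[l==1+np.argmax(s[1:,4])]; print('fin',len(p),cv2.minAreaRect(p[:,:2].astype(np.float32)),np.percentile(p,[2,50,98],axis=0).round(4).tolist())
```

```text
t 8.62 pos [0.5143 0.1358 0.2053] rpy [-3.1415 -0.     -2.9799] shift [-3.2  0.3  0.3] turn [-0.   -0.   -0.19] F [ 0.1  0.  -1.7] T [-0.04 -0.05 -0.02] gap 0.1305253760294072 gf 49.612035155296326
flange 47 [0.514  0.137  0.0298] [0.5143 0.137 ] 0.00048
collar 33 [0.5177 0.1368 0.0429] [0.519  0.1368] 0.00018
fin 1546 ((0.5141828656196594, 0.13685192167758942), (0.03405536711215973, 0.010105328634381294), 9.102718353271484) [[0.4984, 0.1307, 0.2384], [0.5129, 0.1366, 0.2397], [0.5294, 0.1428, 0.2409]]
```

The head axis is at (0.5142, 0.1369) and the collar at about (0.518, 0.1368) in the same view, so I'll shift 3.7 mm and lower.

```bash
python3 -m inch '[[-3.7,-0.6,0,0,0,-0.3,-1],[0,0,20,0,0,0,-1],[0,0,20,0,0,0,-1],[0,0,10,0,0,0,-1],[0,0,5,0,0,0,-1],[0,0,0,0,0,0,-1]]'; python3 -c "
from h import *
delta([.518,.1358,.15],np.pi+.165)"
```

```text
t: 9.38
eef_pos: [0.5183, 0.1359, 0.1504]
orientation: [-3.141, 0.0, -2.974]
force: [-0.2, -0.1, -1.1]
finger_gap: 0.132
grasp_force: 49.6
t 9.38 pos [0.5183 0.1359 0.1504] rpy [-3.1415  0.     -2.9744] shift [ 0.3 -0.1  0.4] turn [-0.01  0.    0.13] F [-0.2 -0.1 -1.1] T [-0.02 -0.01  0.05] gap 0.13155440094363322 gf 49.59286272525787
```

```bash
python3 -m inch '[[0,0,3,0,0,0,-1],[0,0,3,0,0,0,-1],[0,0,3,0,0,0,-1],[0,0,0,0,0,0,-1]]'; python3 -c "
from h import *
delta([.518,.1358,.14],np.pi+.165)"
```

```text
t: 9.88
eef_pos: [0.5178, 0.1358, 0.1411]
orientation: [-3.142, -0.001, -2.974]
force: [-0.6, -0.4, -1.9]
finger_gap: 0.132
grasp_force: 49.6
t 9.88 pos [0.5178 0.1358 0.1411] rpy [-3.1415e+00 -6.0000e-04 -2.9745e+00] shift [-0.2 -0.1  1.1] turn [-0.   -0.03  0.12] F [-0.6 -0.4 -1.9] T [-0.02  0.02  0.01] gap 0.13206996173892524 gf 49.592649936676025
```

```bash
python3 -m inch '[[0,0,3,0,0,0,-1],[0,0,3,0,0,0,-1],[0,0,3,0,0,0,-1],[0,0,0,0,0,0,-1]]'; python3 -m inch '[[0,0,2,0,0,0,-1],[0,0,2,0,0,0,-1],[0,0,1,0,0,0,-1],[0,0,0,0,0,0,-1]]'
```

```text
t: 10.38
eef_pos: [0.5178, 0.1358, 0.1319]
orientation: [-3.142, -0.001, -2.974]
force: [0.1, -0.4, -2.8]
finger_gap: 0.132
grasp_force: 49.6
t: 10.88
eef_pos: [0.518, 0.1358, 0.1272]
orientation: [-3.141, -0.0, -2.974]
force: [0.9, -0.1, -1.7]
finger_gap: 0.136
grasp_force: 49.6
```

```bash
python3 -m inch '[[0,0,1.5,0,0,0,-1],[0,0,1.5,0,0,0,-1],[0,0,0,0,0,0,-1]]'; python3 -c "
from h import *
delta([.518,.1358,.124],np.pi+.165)"
```

```text
t: 11.25
eef_pos: [0.5179, 0.1358, 0.1241]
orientation: [-3.142, -0.0, -2.974]
force: [-0.7, 0.0, -1.2]
finger_gap: 0.133
grasp_force: 49.6
t 11.25 pos [0.5179 0.1358 0.1241] rpy [-3.1415e+00 -4.0000e-04 -2.9744e+00] shift [-0.1 -0.1  0.1] turn [-0.01 -0.02  0.12] F [-0.7  0.  -1.2] T [-0.01 -0.02 -0.01] gap 0.13274343134556468 gf 49.59207773208618
```

```bash
python3 -m inch '[[0,0,1,0,0,0,-1],[0,0,1,0,0,0,-1],[0,0,1,0,0,0,-1],[0,0,1,0,0,0,-1],[0,0,0,0,0,0,-1]]'; python3 -m inch '[[0,0,1,0,0,0,-1],[0,0,0,0,0,0,-1]]';  python3 -m inch '[[0,0,0.8,0,0,0,-1],[0,0,0,0,0,0,-1]]'
```

```text
t: 11.88
eef_pos: [0.518, 0.1359, 0.1202]
orientation: [-3.142, -0.0, -2.974]
force: [-0.2, 0.1, -1.5]
finger_gap: 0.135
grasp_force: 49.6
t: 12.12
eef_pos: [0.518, 0.1359, 0.1192]
orientation: [-3.142, -0.0, -2.974]
force: [0.5, -0.1, -2.6]
finger_gap: 0.135
grasp_force: 49.6
t: 12.38
eef_pos: [0.518, 0.1358, 0.1184]
orientation: [-3.142, -0.0, -2.975]
force: [-0.1, 0.2, -1.7]
finger_gap: 0.137
grasp_force: 49.6
```

```bash
python3 -m inch '[[0,0,0.7,0,0,0,-1],[0,0,0,0,0,0,-1]]'; python3 -m inch '[[0,0,0.6,0,0,0,-1],[0,0,0,0,0,0,-1]]'
python3 - <<'E'
from look import *
delta([.518,.1358,.118],np.pi+.165)
B=np.hypot(W[...,0]-.518,W[...,1]-.136)
for lo,hi in((.018,.028),(.034,.042)):
    m=(B>lo)&(B<hi)&(W[...,0]<.518)&(W[...,2]<.13); print(lo,np.median(W[m][:,2]))
E
```

```text
t: 12.62
eef_pos: [0.5181, 0.1359, 0.1181]
orientation: [-3.142, 0.0, -2.974]
force: [-0.9, -0.3, 3.0]
finger_gap: 0.129
grasp_force: 50.3
t: 12.88
eef_pos: [0.5182, 0.1359, 0.1179]
orientation: [-3.141, 0.0, -2.974]
force: [-3.5, 0.4, 7.0]
finger_gap: 0.135
grasp_force: 51.2
t 12.93 pos [0.5182 0.1359 0.1179] rpy [-3.1415e+00  4.0000e-04 -2.9745e+00] shift [ 0.2 -0.1 -0.1] turn [-0.01  0.02  0.12] F [-2.9 -0.4  8. ] T [-0.08  0.45  0.04] gap 0.12777860487255308 gf 51.2053656578064
0.018 0.10836370210798293
0.034 0.09895302460570707
```

The flange made contact at TCP z 0.118, as predicted for home. Its top reads 9.4 mm above the collar, so it sits flush and the key is in. Now I'll turn clockwise, which is + about tool z.

```bash
python3 -m inch '[[0,0,-0.3,0,0,3,-1],[0,0,0,0,0,4,-1],[0,0,0,0,0,4,-1],[0,0,0,0,0,4,-1],[0,0,0,0,0,0,-1]]';python3 -c "
from h import *
delta([.518,.1358,.118],np.pi-.865)"
```

```text
t: 13.55
eef_pos: [0.5185, 0.1357, 0.118]
orientation: [-3.141, 0.001, 3.048]
force: [-0.8, -1.6, 6.2]
finger_gap: 0.136
grasp_force: 50.7
t 13.55 pos [0.5185 0.1357 0.118 ] rpy [-3.1414e+00  1.0000e-03  3.0476e+00] shift [0.5 0.  0. ] turn [1.000e-02 6.000e-02 4.418e+01] F [-0.8 -1.6  6.2] T [-0.26  0.21 -0.03] gap 0.13570113665847633 gf 50.702109932899475
```

```bash
python3 -m inch '[[0,0,0,0,0,4,-1],[0,0,0,0,0,4,-1],[0,0,0,0,0,4,-1],[0,0,0,0,0,4,-1],[0,0,0,0,0,4,-1],[0,0,0,0,0,0,-1]]'; python3 -m inch '[[0,0,0,0,0,4,-1],[0,0,0,0,0,4,-1],[0,0,0,0,0,4,-1],[0,0,0,0,0,4,-1],[0,0,0,0,0,4,-1],[0,0,0,0,0,0,-1]]'
cat > chk.py <<'E'
from look import *
delta([.518,.1358,.118],np.pi-.865)
m=(hsv[...,0]<16)&(hsv[...,1]>190)&(hsv[...,2]>150)&(abs(W[...,2]-.154)<.008)&(np.hypot(W[...,0]-.518,W[...,1]-.136)<.03)
_,l,s,_=cv2.connectedComponentsWithStats(m.astype(np.uint8)); p=W[l==1+np.argmax(s[1:,4])]; w,v=np.linalg.eigh(np.cov(p[:,:2].T));print('fin',len(p),cv2.minAreaRect(p[:,:2].astype(np.float32)),np.arctan(v[1,1]/v[0,1]),np.median(p[:,2]))
g=(abs(W[...,2]-.1)<.006)&(abs(np.hypot(W[...,0]-.518,W[...,1]-.137)-.038)<.008)
red=g&(hsv[...,1]>110)&((hsv[...,0]<6)|(hsv[...,0]>168)); P=W[red]
for k in (P[:,1]<.137,P[:,1]>.137):
    if k.sum(): a=P[k].mean(0); print('mark',k.sum(),a.round(4),np.arctan((a[1]-.1368)/(a[0]-.5178)))
E
python3 chk.py; python3 -c "
from look import *; save(im,'g.png')"
```

```text
t: 14.3
eef_pos: [0.5184, 0.1357, 0.118]
orientation: [3.142, 0.001, 2.699]
force: [-0.9, -0.8, 5.9]
finger_gap: 0.137
grasp_force: 50.8
t: 15.05
eef_pos: [0.5184, 0.1357, 0.118]
orientation: [3.141, 0.001, 2.35]
force: [-1.6, -1.8, 6.5]
finger_gap: 0.132
grasp_force: 50.8
t 15.1 pos [0.5184 0.1357 0.118 ] rpy [3.1414e+00 7.0000e-04 2.3504e+00] shift [ 0.3 -0.2 -0. ] turn [0.01 0.04 4.23] F [-1.4 -2.2  6.1] T [-0.3   0.26  0.01] gap 0.132456180245709 gf 50.77985465526581
fin 1622 ((0.5181667804718018, 0.13721637427806854), (0.010422823950648308, 0.03396574407815933), 44.91801071166992) -0.7923333124861062 0.1522959309309792
mark 104 [0.4931 0.1665 0.1001] -0.8776787696283909
```

View pics/g.png

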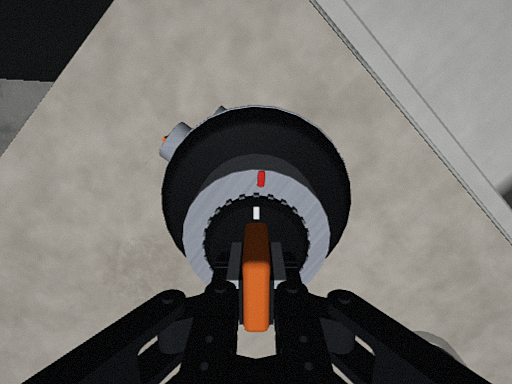

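The near mark at (261,179) is still slightly clockwise of the flange's white line at (256,213). The fin reads -0.792 rad and the mark about -0.868, so 4.4° remain.

```bash
python3 -m inch '[[0,0,0,0,0,2.2,-1],[0,0,0,0,0,2.2,-1],[0,0,0,0,0,0,-1],[0,0,0,0,0,0,-1]]'; python3 chk.py
```

```text
t: 15.65
eef_pos: [0.5184, 0.1357, 0.118]
orientation: [3.141, 0.001, 2.274]
force: [-1.0, -0.4, 5.8]
finger_gap: 0.131
grasp_force: 50.8
t 15.7 pos [0.5184 0.1357 0.118 ] rpy [3.1412e+00 8.0000e-04 2.2738e+00] shift [ 0.3 -0.2  0. ] turn [ 0.02  0.04 -0.16] F [-1.4 -1.6  6.1] T [-0.33  0.36  0.09] gap 0.1312640819188076 gf 50.7832807302475
fin 1620 ((0.5180822014808655, 0.13738945126533508), (0.010440322570502758, 0.03397078067064285), 40.51420593261719) -0.868966569473113 0.15226528991502408
mark 104 [0.4931 0.1665 0.1001] -0.8761129712709044
```

Aligned at -0.869. Releasing and backing off.

```bash
python3 -m inch '[[0,0,0,0,0,0,-0.4],[0,0,0,0,0,0,-0.1],[0,0,0,0,0,0,0.3],[0,0,0,0,0,0,0.3],[0,0,0,0,0,0,0.3],[0,0,-20,0,0,0,0.3],[0,0,-40,0,0,0,0.3],[0,0,-40,0,0,0,0.3],[50,0,-20,0,0,0,0.3],[50,0,0,0,0,0,0.3],[0,0,0,0,0,0,0.3]]'; python3 chk.py
python3 - <<'E'
from look import *
from numpy import *
B=hypot(W[...,0]-.518,W[...,1]-.137)
print('flange',median(W[(B>.02)&(B<.027)&(W[...,2]<.13)][:,2]),'collar',median(W[(B>.034)&(B<.042)&(W[...,2]<.13)][:,2]))
t,_=viewer.snapshot('top')
for th in ('coffee_jar','cream_mug','tin'): print(th,[round_(r['xyz'],3).tolist() for r in finder.tip_of('top',th)[:2]])
save(hstack([im[40:360,100:500],cv2.resize(t[186:250,119:199],(400,320),interpolation=2)]),'i.png')
E
```

```text
t: 17.08
eef_pos: [0.4511, 0.2141, 0.2378]
orientation: [-3.141, -0.001, 2.276]
force: [-0.2, -0.6, 0.0]
finger_gap: 0.65
grasp_force: 0.0
t 17.12 pos [0.4526 0.2131 0.2377] rpy [3.1416e+00 3.0000e-04 2.2747e+00] shift [-1.012e+02 -1.000e-01  1.197e+02] turn [ 0.    0.02 -0.11] F [ 0.7  0.5 -0.1] T [ 0.    0.01 -0.01] gap 0.6472792214022463 gf 0.0
fin 326 ((0.5177351236343384, 0.1374243050813675), (0.009183963760733604, 0.03281606733798981), 40.658809661865234) -0.853438782295237 0.15240587131736383
mark 24 [0.4928 0.1668 0.1   ] -0.8767983218091685
flange 0.10849167858166495 collar 0.09889504997710782Traceback (most recent call last):
  File "<stdin>", line 6, in <module>
NameError: name 'round_' is not defined
```

Run:
```python
from look import *
t,_=viewer.snapshot('top')
for th in ('coffee_jar','cream_mug','tin'): print(th,[np.round(r['xyz'],3).tolist() for r in finder.tip_of('top',th)[:2]])
v,u=384//2,256
save(np.hstack([cv2.resize(im[40:360,100:500],(400,320)),cv2.resize(t[186:250,111:191],(400,320),interpolation=2)]),'i.png')
```

```text
coffee_jar [[0.781, 0.108, 0.0]]
cream_mug [[0.717, -0.063, 0.004]]
tin [[0.674, -0.29, 0.0]]
```

View pics/i.png

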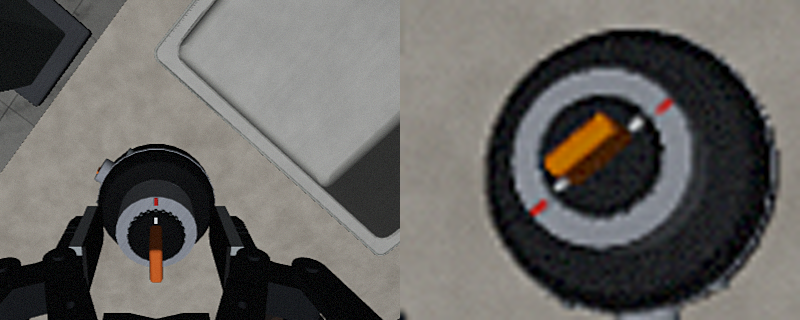

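In both views the white lines and the red marks fall on one line: (156,202) and (156,220) on the left, (540,208) to (665,105) on the right. The flange is seated, the gripper is clear and the bystanders haven't moved.

```bash
python3 -c "
from h import *
print(env.finish_job())"
```

```text
the job is handed in; nothing more can be done
None
```

The job is handed in: the burr head sits flush on the collar with its fin lined up with the red lock marks to within about 0.02 rad. The gripper has let go and backed away, the jar, mug and tin are where they stood, and it took about 17 s.

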